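# Index the tube carousel to the bottle

## Task

Turn the deck of the tube carousel until its one wide tube faces the large bottle that stands beside the carousel, with the deck resting in its detent there, and let go. Leave the large bottle standing where it is.

Things in the scene. Friction and masses are not known exactly. Their poses are not given: they have to be found in the camera images.
- carousel_base: Fixed round grey foot of the tube carousel, 216 mm across. Origin on the bench, on the deck's vertical turning axis; +x roughly away from the robot (within 0.3 rad), +y to its left. Above it turns a round plate, the deck, 194 mm across, top 44 mm above the bench. Fixed on the deck, 70 mm from the axis: a wide tube (34 mm, to z 159 mm), 90 degrees either side of it a slim tube (22 mm, to z 163).
- carousel (a joint): Turn of the deck, rad, counter-clockwise from above. 0: wide tube at the foot's +x, post at -x; +1.571: wide tube at +y, post at -y; -1.571: the reverse. Starts within 0.6 of 0. Sprung detents at 0 and +-1.571 draw it in from about 8 degrees; just outside it rolls off, up to 0.5; elsewhere it stays put. 7 N at the post leaves a detent. Stops at +-2.1.
- handle (a point): Bare upright round steel post on the deck, across from the wide tube, for turning it: 18 mm in diameter (26 mm in its lowest 6 mm), from the deck (44 mm above the bench) up to 104 mm. This point is on the post's axis, 85 mm above the bench, 70 mm from the deck's axis. It can be gripped from above and may turn between the pads.
- bottle: The large bottle: round, 62 mm across, 128 mm high with cap, loose, about 0.3 kg. Origin: centre of its underside. It stands on the bench about 185 mm from the carousel's axis, at the foot's +y or its -y side; a clearly smaller bottle, 40 mm across and 88 mm high, stands at the other side and plays no part.

How it is judged (in metres and radians):
At the end, for the whole second after the job is handed in: The deck is at rest within 10 degrees of the detent in which the wide tube faces the large bottle (joint +1.571 if the bottle is on the foot's +y side, -1.571 if on its -y side), and the large bottle stands upright (((y of bottle in the frame of carousel_base above 0 m and value of joint carousel between 1.396 and 1.746 rad) or (y of bottle in the frame of carousel_base below 0 m and value of joint carousel between -1.746 and -1.396 rad)) and velocity of joint carousel between -0.05 and 0.05 rad/s and angle between bottle's own z axis and vertical below 0.15 rad); the robot touches nothing.
It fails at once if the large bottle is pushed more than 20 mm from its place or tipped (distance of bottle from where it was at the start of the episode above 0.02 m or angle between bottle's own z axis and vertical above 0.3 rad).
It also fails if it takes over 32 s, if anything falls off the work surface, if the arm or the gripper's body presses on something with over 40 N, if the wrist force passes 120 N, or if a joint passes its speed limit or range.

## Robot

A 7-joint arm with a two-finger parallel gripper is mounted at the origin on a cart in front of the work surface, level with it; the furniture and walls round the work are solid. World frame = base frame: x ahead of the robot, y to its left, z up, the work surface at z = 0. Lengths are in mm, angles in degrees, forces in N, time in s.
With the tool pointing down it reaches from about 400 to 750 mm from the base axis. Payload 19.5 kg.
Tool frame: the origin (TCP) lies between the finger pads; the fingertips stand 14 mm ahead of it and the grasp point (between the pads) lies 5 mm behind it; z points along the fingers, y is the line along which they close (so a half turn about z gives the same grasp; the last joint's range is limited). The gripper opens to 85 mm and grips with 20 to 120 N. Pads are 22 mm wide; open, the fingers measure 114 mm over their backs; the gripper's body (76 mm by 85 mm) begins 54 mm behind the grasp point. The pads swing forward as they close: fully open they stand 13 mm farther back than shut.
Start: joints at [66.308, 40.479, -1.581, 85.061, 1.261, 54.483, -4.326], TCP at [208.885, -535.69, 245.268] pointing down, gripper open.
Joint ranges: [-155.06, 155.06], [-18.47, 123.98], [-90, 86.84], [0, 140.48], [-83.41, 263.41], [0, 116], [-161.91, 161.91]. Speed limits (degrees/s): [108.29, 108.29, 147.25, 147.25, 172.46, 172.46, 172.46].

## Interface

Orientations are given as [roll, pitch, yaw] about the fixed x, y, z axes, in that order (R = Rz(yaw) Ry(pitch) Rx(roll)).
In Python, from plant import state, capture, get_calibration, sign_off gives the robot as it stands.
- The arm moves only by the tool carry_out, never from a script. Its argument "series" is a list of rows, each an object with "xyz": the shift along the tool's x, y, z in mm, a list of three; "rot": the turn, a rotation vector about the tool's x, y, z in degrees, a list of three; "jaw": the opening in per cent of the stroke, from 0 (shut) to 100 (fully open). In form: [{"xyz": [tx, ty, tz], "rot": [ax, ay, az], "jaw": jaw}, ...]. A call has 1 to 8 rows; each row shifts and turns the commanded pose from where the row before left it, along the tool's axes as they then stand; what a row does not reach is not made up. A row lasts 1/10 s, in which the tool goes at most 50 mm and 8.59 degrees, less where a joint would pass 70% of its speed; a pose out of reach is approached as far as the arm can. A call is refused whole if a number of a shift passes 50 or a number of a turn 8.59, either way. A call with a gripper value outside its range is refused whole. The fingers move at their own pace and stop on an object; the grip force is fixed at half the most. Time passes only in rows, so rows that do not move let the fingers close. It gives the time, the measured TCP pose, the force, the opening and the grip force at its end, in the units of the state.
- state(): the state, without advancing time (a new reading comes with each control period).
- capture(name): name is "scene" or "top" or "wrist"; returns (picture, depth): 480x640x3 uint8, red, green, blue; 480x640 float32, mm along the optical axis (not along the pixel's ray), 0 where there is no reading.
- get_calibration(name): a dict with "camera_matrix" (3x3 intrinsics, pixels), "rvec" (rotation vector, rad) and "tvec" (3), from world to camera coordinates, as OpenCV has them. Camera axes: x right, y down, z forward; pixel columns grow to the right and rows downward; lengths in mm; the calibration is good to about 2 mm. A picture is of the moment at which its call begins: read the wrist's pose just before it. get_calibration takes no time and is no camera call; for the wrist camera it gives the pose at the moment of the call.
- sign_off(): hands the job in; it is judged then, once.
The state is a dict: "clock": time; "joints": joint angles; "dq": joint speeds; "joint_torque": joint torques, N m; "position": TCP position; "orientation": TCP orientation; "wrist_force": force on the tool from outside, world axes, zero at the start; "wrist_torque": the same for the moment, N m; "finger_gap": opening from 0.0 (shut) to 1.0 (fully open); "grasp_force": force on a finger pad.
Only numpy, scipy, OpenCV 4.12 (cv2) and the standard library are available. Lean on these libraries where they do the work, as an engineer would, in place of code of your own. Each camera call takes 0.05 s, during which the arm holds its last target. There are 200 camera calls.

## Working session

There is one attempt and no reset: what is moved stays moved. The work goes in short steps, Python scripts to look and compute and a tool call to move; the robot and the scene stay as the last step left them, time stands still between calls to the robot, and variables do not carry over. Pictures are saved under pics/ and viewed, at most 10 in all, crops included, and the job is handed in when it is done.

Besides the shell and the picture viewer there is one more tool, called after "Request:" as a command line: name --argument value ..., lists and objects as JSON in quotes. carry_out: Moves the arm, as the interface text tells. Its arguments: {"type":"object","properties":{"series":{"type":"array"}},"required":["series"]}

```bash
mkdir -p pics; ls; cat > h.py <<'E'
import numpy as np, cv2
from plant import state, capture, get_calibration, sign_off
def cloud(name):
    im,d=capture(name); c=get_calibration(name)
    K=np.array(c["camera_matrix"]);R=cv2.Rodrigues(np.array(c["rvec"],float))[0];t=np.array(c["tvec"],float).ravel()
    v,u=np.mgrid[0:480,0:640]
    P=np.stack([(u-K[0,2])/K[0,0]*d,(v-K[1,2])/K[1,1]*d,d],-1)
    return im,d,(P-t)@R
E
python3 - <<'E'
from h import *
s=state();print({k:np.round(v,3) for k,v in s.items()})
a=[]
for n in("scene","top"):
    im,d,W=cloud(n);np.savez(f"{n}.npz",im=im,d=d,W=W);a.append(cv2.resize(im[:,:,::-1],(400,300)))
    cv2.imwrite(f"pics/{n}0.png",im[:,:,::-1])
    print(n,get_calibration(n))
E
```

```text
pics
{'clock': np.float64(0.0), 'joints': array([66.309, 40.516, -1.581, 85.083,  1.26 , 54.483, -4.325]), 'dq': array([-0.101,  0.037,  0.013, -0.105, -0.006, -0.057, -0.041]), 'joint_torque': array([ 0.0000e+00, -8.8321e+01,  1.2340e+00, -2.3617e+01,  1.7000e-02,
        6.0000e-03,  0.0000e+00]), 'position': array([ 208.79 , -535.493,  244.816]), 'orientation': array([-1.79936e+02,  3.00000e-03,  2.13020e+01]), 'wrist_force': array([0.714, 0.55 , 0.209]), 'wrist_torque': array([-0.059,  0.012, -0.022]), 'grasp_force': np.float64(0.0), 'finger_gap': np.float64(0.998)}
scene {'camera_matrix': array([[569.01163078,   0.        , 320.80963233],
       [  0.        , 569.01163078, 248.32279507],
       [  0.        ,   0.        ,   1.        ]]), 'rvec': array([ 0.73948311, -2.24759643,  1.50607115]), 'tvec': array([259.28874961, 279.33743258, 418.71693048])}
top {'camera_matrix': array([[459.91499567,   0.        , 319.75419999],
       [  0.        , 459.91499567, 232.53982075],
       [  0.        ,   0.        ,   1.        ]]), 'rvec': array([ 2.17683691, -2.1847347 ,  0.09873796]), 'tvec': array([-268.33603052,  499.8020892 ,  878.74415822])}
```

View pics/top0.png

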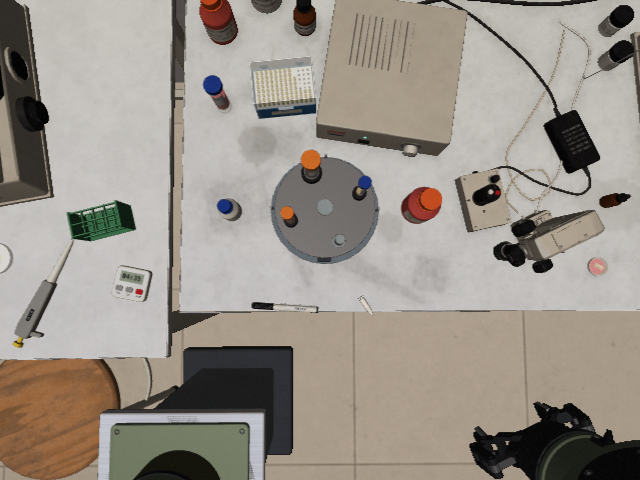

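View pics/scene0.png

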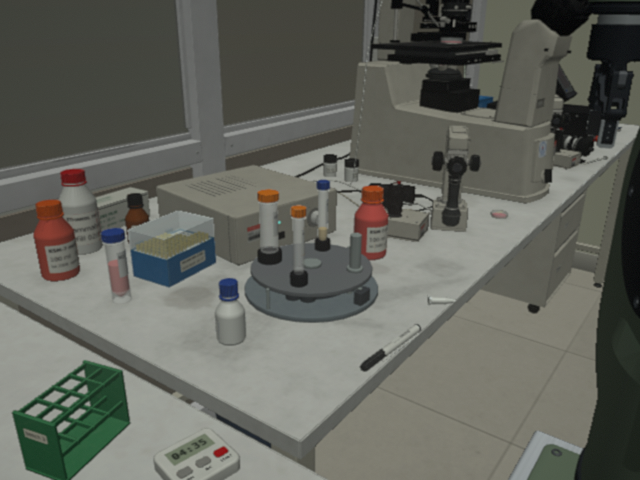

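The top view (up = +x, left = +y) shows the deck at (325,209), its wide tube at (311,165) and the post at (340,240). The large red bottle is at (421,205), on the -y side, and the small one at (228,209). The target is therefore -1.571, with the post going clockwise to +y.

```bash
cat > m.py <<'E'
from h import *
def fit(p):
    A=np.c_[2*p,np.ones(len(p))];s=np.linalg.lstsq(A,(p**2).sum(1),rcond=None)[0];return s[:2],np.sqrt(s[2]+s[:2]@s[:2])
def region(W,d,u0,u1,v0,v1,z0,z1):
    S=W[v0:v1,u0:u1][(d[v0:v1,u0:u1]>0)];return S[(S[:,2]>z0)&(S[:,2]<z1)]
def measure(im,d,W,box=(255,395,140,275)):
    D=region(W,d,*box,38,50)
    c,r=cv2.minEnclosingCircle(D[:,:2].astype(np.float32))
    print("deck",np.round(c,1),r,"z",np.median(D[:,2]),len(D))
    h=region(W,d,*box,95,112);print("tops 95-112",len(h))
    c=np.array(c)
    rr=np.linalg.norm(h[:,:2]-c,axis=1);h=h[rr<100]
    return c,h
E
python3 - <<'E'
from m import *
f=np.load("top.npz");im,d,W=f["im"],f["d"],f["W"]
c,h=measure(im,d,W)
for n,b,z in(("post",(328,352,228,252),(97,110)),("wide",(296,324,145,190),(150,168)),("bottle",(395,450,180,230),(118,140)),("small",(212,245,192,225),(80,95)),("hub",(315,335,200,217),(40,70)),("slimL",(275,300,200,228),(155,170)),("slimR",(350,375,172,200),(155,170))):
    p=region(W,d,*b,*z)
    if len(p): 
        q,r=cv2.minEnclosingCircle(p[:,:2].astype(np.float32));m=np.array(q)
        print(n,len(p),m.round(1),round(r,1),"z",np.median(p[:,2]).round(1),"r",np.linalg.norm(m-c).round(1),"ang",np.degrees(np.arctan2(*(m-c)[::-1])).round(1))
# foot rim
p=region(W,d,255,395,140,275,5,36);print("low",len(p),np.percentile(p[:,2],[5,50,95]) if len(p) else 0)
E
```

```text
deck [ 574.5 -311.8] 139.9047088623047 z 44.84828942448628 6735
tops 95-112 135
post 79 [ 481.  -304.6] 8.8 z 104.9 r 93.8 ang 175.6
wide 322 [ 610.9 -253.6] 16.9 z 159.8 r 68.6 ang 58.0
bottle 399 [ 549.3 -462.9] 19.6 z 128.2 r 153.1 ang -99.5
small 147 [543.9 -93.8] 12.1 z 88.2 r 220.2 ang 98.0
hub 338 [ 544.3 -279.4] 24.3 z 49.2 r 44.3 ang 133.0
slimL 141 [ 520.4 -214.2] 10.9 z 163.8 r 111.6 ang 119.0
slimR 140 [ 571.7 -344.2] 11.0 z 163.6 r 32.5 ang -95.0
low 1310 [ 6.79026304 10.90341589 31.03177283]
```

```bash
python3 - <<'E'
from h import *
im=cv2.imread("pics/top0.png");cv2.imwrite("pics/crop.png",cv2.resize(im[145:275,250:400],None,fx=4,fy=4,interpolation=cv2.INTER_CUBIC))
E
```

```text
(no output)
```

View pics/crop.png

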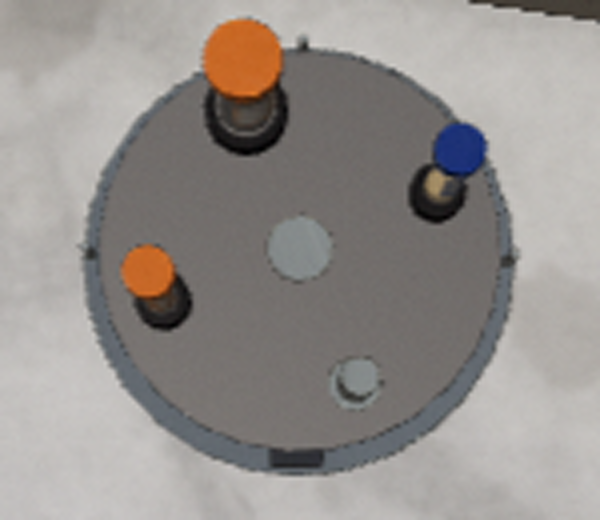

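Request:
carry_out --series '[{"xyz":[42,-14.5,0],"rot":[0,0,0],"jaw":60},{"xyz":[42,-14.5,0],"rot":[0,0,0],"jaw":60},{"xyz":[42,-14.5,0],"rot":[0,0,0],"jaw":60},{"xyz":[42,-14.5,0],"rot":[0,0,0],"jaw":60},{"xyz":[42,-14.5,0],"rot":[0,0,0],"jaw":60},{"xyz":[42,-14.5,0],"rot":[0,0,0],"jaw":60},{"xyz":[42,-14.5,0],"rot":[0,0,0],"jaw":60},{"xyz":[42,-14.5,0],"rot":[0,0,0],"jaw":60}]'

```text
clock: 0.9
position: [480.9, -304.1, 245.1]
orientation: [-180.0, 0.0, 21.3]
wrist_force: [0.7, -1.1, -0.0]
finger_gap: 0.601
grasp_force: 0.0
```

The crop shows the foot's marks at left (90,253), right (508,260) and top (303,42), so the foot's yaw is about 0. The axis is at (546,-279) and the post at (481,-305). The tool is over the post, so I'll descend and grip.

Request:
carry_out --series '[{"xyz":[0,0,40],"rot":[0,0,0],"jaw":60},{"xyz":[0,0,40],"rot":[0,0,0],"jaw":60},{"xyz":[0,0,40],"rot":[0,0,0],"jaw":60},{"xyz":[0,0,25],"rot":[0,0,0],"jaw":60},{"xyz":[0,0,15],"rot":[0,0,0],"jaw":60},{"xyz":[0,0,5],"rot":[0,0,0],"jaw":60},{"xyz":[0,0,0],"rot":[0,0,0],"jaw":60}]'

```text
clock: 1.6
position: [479.6, -305.5, 80.0]
orientation: [-180.0, 0.0, 21.3]
wrist_force: [-0.1, -0.5, 0.3]
finger_gap: 0.6
grasp_force: 0.0
```

Request:
carry_out --series '[{"xyz":[0,0,0],"rot":[0,0,0],"jaw":5},{"xyz":[0,0,0],"rot":[0,0,0],"jaw":5},{"xyz":[0,0,0],"rot":[0,0,0],"jaw":5},{"xyz":[0,0,0],"rot":[0,0,0],"jaw":5},{"xyz":[0,0,0],"rot":[0,0,0],"jaw":5},{"xyz":[0,0,0],"rot":[0,0,0],"jaw":5}]'

```text
clock: 2.2
position: [480.1, -305.8, 81.2]
orientation: [179.9, -0.0, 21.3]
wrist_force: [-1.9, 0.8, 8.0]
finger_gap: 0.194
grasp_force: 58.3
```

Request:
carry_out --series '[{"xyz":[0.17,-4.88,0],"rot":[0,0,4],"jaw":5},{"xyz":[0.17,-4.88,0],"rot":[0,0,4],"jaw":5},{"xyz":[0.17,-4.88,0],"rot":[0,0,4],"jaw":5},{"xyz":[0.17,-4.88,0],"rot":[0,0,4],"jaw":5},{"xyz":[0.17,-4.88,0],"rot":[0,0,4],"jaw":5},{"xyz":[0.17,-4.88,0],"rot":[0,0,4],"jaw":5},{"xyz":[0.17,-4.88,0],"rot":[0,0,4],"jaw":5},{"xyz":[0.17,-4.88,0],"rot":[0,0,4],"jaw":5}]'

```text
clock: 3.0
position: [475.8, -267.7, 81.2]
orientation: [180.0, -0.0, -10.9]
wrist_force: [-6.0, -1.6, 9.5]
finger_gap: 0.196
grasp_force: 59.0
```

Request:
carry_out --series '[{"xyz":[0.17,-4.88,0],"rot":[0,0,4],"jaw":5},{"xyz":[0.17,-4.88,0],"rot":[0,0,4],"jaw":5},{"xyz":[0.17,-4.88,0],"rot":[0,0,4],"jaw":5},{"xyz":[0.17,-4.88,0],"rot":[0,0,4],"jaw":5},{"xyz":[0.17,-4.88,0],"rot":[0,0,4],"jaw":5},{"xyz":[0.17,-4.88,0],"rot":[0,0,4],"jaw":5},{"xyz":[0.17,-4.88,0],"rot":[0,0,4],"jaw":5},{"xyz":[0.17,-4.88,0],"rot":[0,0,4],"jaw":5}]'

```text
clock: 3.8
position: [492.9, -232.1, 81.2]
orientation: [-180.0, 0.1, -42.9]
wrist_force: [-9.2, 4.5, 14.7]
finger_gap: 0.191
grasp_force: 59.5
```

Request:
carry_out --series '[{"xyz":[0.17,-4.88,0],"rot":[0,0,4],"jaw":5},{"xyz":[0.17,-4.88,0],"rot":[0,0,4],"jaw":5},{"xyz":[0.17,-4.88,0],"rot":[0,0,4],"jaw":5},{"xyz":[0.17,-4.88,0],"rot":[0,0,4],"jaw":5},{"xyz":[0.17,-4.88,0],"rot":[0,0,4],"jaw":5},{"xyz":[0.17,-4.88,0],"rot":[0,0,4],"jaw":5},{"xyz":[0.17,-4.88,0],"rot":[0,0,4],"jaw":5},{"xyz":[0.17,-4.88,0],"rot":[0,0,4],"jaw":5}]'

```text
clock: 4.6
position: [526.0, -211.6, 81.2]
orientation: [180.0, 0.1, -74.9]
wrist_force: [-10.0, 7.0, 15.0]
finger_gap: 0.193
grasp_force: 59.8
```

Request:
carry_out --series '[{"xyz":[0.17,-4.88,0],"rot":[0,0,4],"jaw":5},{"xyz":[0.17,-4.88,0],"rot":[0,0,4],"jaw":5},{"xyz":[0.17,-4.88,0],"rot":[0,0,4],"jaw":5},{"xyz":[0.17,-4.88,0],"rot":[0,0,4],"jaw":5},{"xyz":[0,0,0],"rot":[0,0,0],"jaw":5},{"xyz":[0,0,0],"rot":[0,0,0],"jaw":5}]'

```text
clock: 5.2
position: [546.2, -209.0, 81.2]
orientation: [-179.9, 0.1, -90.7]
wrist_force: [-2.4, 7.2, 11.5]
finger_gap: 0.192
grasp_force: 59.3
```

```bash
python3 - <<'E'
from m import *
im,d,W=cloud("top");cv2.imwrite("pics/top1.png",im[:,:,::-1])
c=np.array([546,-279.2])
p=W[(d>0)&(np.abs(W[...,2]-160)<8)&(np.linalg.norm(W[...,:2]-c-[0,-70],axis=-1)<45)]
q,r=cv2.minEnclosingCircle(p[:,:2].astype(np.float32));m=np.array(q)-c
print(len(p),q,r,np.degrees(np.arctan2(m[1],m[0])),np.linalg.norm(m),state()["wrist_force"])
E
```

```text
321 (544.6970825195312, -349.0035095214844) 16.91324234008789 -91.06933025914445 69.81566826634887 [-2.22631516  8.47687983 12.66594817]
```

The wide tube is at -91° world. Releasing.

Request:
carry_out --series '[{"xyz":[0,0,0],"rot":[0,0,0],"jaw":60},{"xyz":[0,0,0],"rot":[0,0,0],"jaw":60},{"xyz":[0,0,0],"rot":[0,0,0],"jaw":60},{"xyz":[0,0,0],"rot":[0,0,0],"jaw":60},{"xyz":[0,0,0],"rot":[0,0,0],"jaw":60}]'

```text
clock: 5.75
position: [545.8, -210.2, 80.3]
orientation: [180.0, 0.0, -90.7]
wrist_force: [-0.3, 0.1, 0.2]
finger_gap: 0.597
grasp_force: 0.0
```

Request:
carry_out --series '[{"xyz":[0,0,-15],"rot":[0,0,0],"jaw":60},{"xyz":[0,0,-35],"rot":[0,0,0],"jaw":60},{"xyz":[0,0,-40],"rot":[0,0,0],"jaw":60},{"xyz":[0,0,-40],"rot":[0,0,0],"jaw":60},{"xyz":[0,0,-30],"rot":[0,0,0],"jaw":60},{"xyz":[0,0,0],"rot":[0,0,0],"jaw":60},{"xyz":[0,0,0],"rot":[0,0,0],"jaw":60}]'

```text
clock: 6.45
position: [545.8, -210.2, 241.1]
orientation: [-179.9, -0.0, -90.7]
wrist_force: [0.5, 0.0, -0.7]
finger_gap: 0.599
grasp_force: 0.0
```

```bash
cat > chk.py <<'E'
from m import *
im,d,W=cloud("top");cv2.imwrite("pics/top2.png",im[:,:,::-1])
c=np.array([546,-279.2])
for n,o,z in(("wide",[0,-70],160),("bottle",[3,-184],128)):
    p=W[(d>0)&(np.abs(W[...,2]-z)<8)&(np.linalg.norm(W[...,:2]-c-o,axis=-1)<40)]
    q,r=cv2.minEnclosingCircle(p[:,:2].astype(np.float32));m=np.array(q)-c
    print(n,len(p),q,r,np.degrees(np.arctan2(m[1],m[0])),np.linalg.norm(m))
s=state();print(s["clock"],s["wrist_force"],s["position"])
E
python3 chk.py; sleep 0.1; python3 chk.py
```

```text
wide 323 (544.684326171875, -349.0632629394531) 16.93793296813965 -91.0788738579089 69.87565030945457
bottle 396 (549.11083984375, -462.4247131347656) 19.715898513793945 -89.02730986833392 183.25111958143836
6.5 [ 2.29280732e-04 -3.36375437e-01  4.78862015e-01] [ 545.58379357 -209.9643768   240.27775434]
wide 323 (544.5335693359375, -348.9759216308594) 16.950153350830078 -91.20396720197071 69.79132939218405
bottle 394 (548.510986328125, -462.7703857421875) 19.231746673583984 -89.21632268398031 183.58755833082904
6.55 [-0.19462265  0.85133709 -0.28572568] [ 545.51475428 -209.98995645  239.83048339]
```

View pics/top2.png

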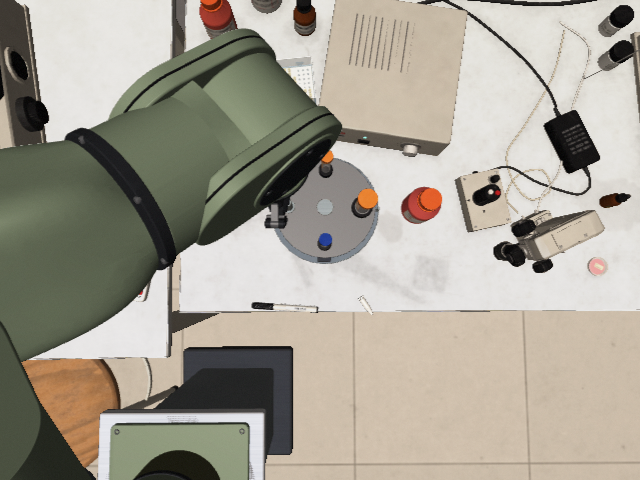

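The picture shows the wide tube at (367,200), pointing at the red bottle at (421,205), which has not moved. The deck is still at -91°, the direction of the foot's side mark, and the gripper is clear.

```bash
python3 -c "
from plant import sign_off
print(sign_off())"
```

```text
the job is handed in; nothing more can be done
None
```

I turned the deck until the wide tube faces the large bottle, on the foot's -y side, then let go, backed the gripper clear and handed the job in at about 6.6 s; after release the deck measured -91° (detent at about -90°) and stayed there, and the bottle had not moved measurably.

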